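Put the gear shift unit into reverse

TASK

The gear shift unit on the bench stands in first, the far left-hand slot of its H-gate; put it into reverse, the near right-hand slot, so that its reverse switch can be set. With the lever still at the left, push the reverse lock-out slide fully to the right by its upright tab; then push the lever back to neutral, across to the right and fully home into reverse. Use only light fingertip pushes: do not grip or force the lever or the slide, and leave the tools and parts lying around where they are.

Things in the scene. Friction and masses are not known exactly. Their poses are not given: they have to be found in the camera images.
- shift_unit: Gear shift unit, fixed: grey housing (x +-53, y -87 to +49 mm) on a steel plate (200 x 220 x 8 mm, centred at y = -19 mm). On top a flat aluminium gate plate (x +-57, y -90 to +52 mm), top 95 mm above the bench. Origin on the bench straight below the lever's pivot, which is 20 mm up; x points away from the robot (far), y left, z up; turned by up to 0.35 rad.
- gate_centre (a point): middle of the H-gate on top of the gate plate (unit axes). Three slots 17 mm wide run along x at y = +26, 0 and -26 mm, to x = +34 mm (far) and -34 mm (near); one neutral passage 19 mm wide joins them along y at x = 0. Tongues between the slots have round noses. First: far slot at left. The 12 mm lever runs against the slot edges and changes slots only through neutral.
- reverse_slot (a point): middle of the reverse slot on top of the gate plate: the near (-x) slot of the right-hand (-y) channel, 21 mm nearer than gate_centre and 26 mm to the right; at the start it lies under the lock-out slide. Axes as those of the unit
- shift_cross (a joint): lever, left-right angle in rad: 0 in the middle channel, about +0.34 in the right-hand channel (reverse), about -0.34 in the left-hand one (first), with about 0.02 of play. Stays where it is left; friction takes about 2.5 N at the knob
- shift_fore (a joint): lever, fore-aft angle in rad: 0 in neutral, positive away from the robot; about +0.34 fully home in first, about -0.34 fully home in reverse. Starts at 0.20 to 0.32, in first. It passes across neutral from about -0.04 to +0.04; the round noses guide it in from a little more. Stays where it is left; friction takes about 2.5 N at the knob
- knob_centre (a point): centre of the black ball knob (28 mm diameter) on the steel lever, 144 mm above the pivot along the lever: 164 mm above the bench when upright, about 150 mm in first or reverse. z axis along the lever. With a = shift_cross, b = shift_fore it lies, in the unit's frame, 144 mm x (sin b, -sin a cos b, cos a cos b) from the pivot
- lockout (a joint): reverse lock-out slide, travel in m: 0 shut (lies over the reverse slot, the lever cannot enter), 0.026 fully open to the right, where it stops. Starts at 0 to 0.005. Stays where it is left; friction about 2 N
- lockout_tab (a point): left face of the slide's upright steel tab, 12 mm below its top. Tab 26 mm wide along the unit's x, 3 mm thick, from 99 to 136 mm above the bench, with a 6 mm round bead on top. The slide, a 4 mm flat plate with its top 99 mm above the bench, reaches 40 mm left of the tab and runs to the right (unit -y) between two guides 100.5 mm above the bench. Axes as the unit's
- grease_tin: round green tin with a pressed lid, 62 mm diameter, 42 mm tall, loose, left of the unit; origin at the centre of its underside; leave alone
- steel_bracket: zinc bracket 34 x 64 x 50 mm, loose, left of the unit; origin under its centre; leave alone
- spanner_13: combination spanner 161 mm long, lying between the unit and the robot; origin under its middle; leave alone
- flange_bolt_1: small flange bolt 18 x 31 x 18 mm lying on the near edge of the mounting plate; leave alone
- flange_bolt_2: small flange bolt 18 x 31 x 18 mm lying on the near edge of the mounting plate; leave alone
- side_cutters: side cutters with red handles, 52 x 151 x 12 mm, lying right of the unit; origin under its middle; leave alone

How it is judged:
By the outcome, as a careful person would: the job done as asked, in the order asked, and still so for the second after the job is handed in, with the robot touching nothing.
It also fails if it takes over 66 s, if anything falls off the work surface, if the arm or the gripper's body presses on something with over 40 N, if the wrist force passes 120 N, or if a joint passes its speed limit or range.

ROBOT

A 7-joint arm with a two-finger parallel gripper is mounted at the origin on a cart in front of the work surface, level with it; the furniture and walls round the work are solid. World frame = base frame: x ahead of the robot, y to its left, z up, the work surface at z = 0. Lengths are in m, angles in rad, forces in N, time in s.
With the tool pointing down it reaches from about 0.4 to 0.875 m from the base axis. Payload 4.4 kg.
Tool frame: the origin (TCP) lies midway between the tips of the shut fingers; the grasp point (between the pads) lies 19 mm behind it; z points along the fingers, y is the line along which they close (so a half turn about z gives the same grasp; the last joint's range is limited). The gripper opens to 85 mm and grips with 20 to 120 N. Pads are 22 mm wide; open, the fingers measure 114 mm over their backs; the gripper's body (76 mm by 85 mm) begins 54 mm behind the grasp point. The pads swing forward as they close: fully open they stand 13 mm farther back than shut.
Start: joints at [1.182, 0.628, 0.038, 1.517, -0.027, 0.996, -0.02], TCP at [0.206, -0.616, 0.231] pointing down, gripper open.
Joint ranges: [-3.06, 3.06], [-0.37, 2.12], [-1.25, 1.32], [0.18, 2.47], [-1.1, 4.24], [0.23, 1.98], [-2.94, 2.94]. Speed limits (rad/s): [2.57, 2.57, 3.14, 3.14, 3.14, 3.14, 3.14].

INTERFACE

Orientations are given as a unit quaternion [w, x, y, z].
In Python, from rig import ctrl, optics gives the robot as it stands.
- The arm moves only by the tool drive_tool, never from a script. Its argument "plan" is a list of rows, each a list of 3 entries, a list of its own where there are three numbers: the shift along the tool's x, y, z in m, then the turn, a rotation vector about the tool's x, y, z in degrees, then the closure, from 0 (fully open) to 1 (shut). A call has 1 to 12 rows; each row is the pose to reach, as a shift and turn from the pose commanded when the call began, along the tool's axes at that moment; what a row does not reach only later rows make up. A row lasts 1/10 s, in which the tool goes at most 50 mm and 8.59 degrees, less where a joint would pass 70% of its speed; a pose out of reach is approached as far as the arm can. A call with a gripper value outside its range is refused whole. The fingers move at their own pace and stop on an object; "squeeze" is the grip in N (left out, the last holds). Time passes only in rows, so rows that repeat a pose let the fingers close. It gives the time, the measured TCP pose, the force, the opening and the grip force at its end, in the units of the state.
- ctrl.get_state(): the state, without advancing time (a new reading comes with each control period).
- optics.snapshot(name): name is "side" or "top"; returns the picture (480x640x3 uint8, red, green, blue); there is no depth.
- optics.get_calibration(name): a dict with "fov_y" (degrees; the focal length in pixels is half the picture's height over the tangent of half this angle, whatever the lens; pixels are square), "cx", "cy" (the principal point, pixels), "R" (3x3) and "t" (3): a world point X has camera coordinates R X + t. Camera axes: x right, y down, z forward; pixel columns grow to the right and rows downward; lengths in m; the calibration is good to about 2 mm. A picture is of the moment at which its call begins. get_calibration takes no time and is no camera call.
- ctrl.job_done(): hands the job in; it is judged then, once.
The state is a dict: "time_s": time; "q": joint angles; "qd": joint speeds; "effort": joint torques, N m; "tcp_pos": TCP position; "eef_rot": TCP orientation; "force": force on the tool from outside, world axes, zero at the start; "wrist_torque": the same for the moment, N m; "width": finger opening in m; "finger_force": force on a finger pad.
Only numpy, scipy, OpenCV 4.12 (cv2) and the standard library are available. Lean on these libraries where they do the work, as an engineer would, in place of code of your own. Each camera call takes 0.05 s, during which the arm holds its last target. There are 200 camera calls.

## Working session

There is one attempt and no reset: what is moved stays moved. The work goes in short steps, Python scripts to look and compute and a tool call to move; the robot and the scene stay as the last step left them, time stands still between calls to the robot, and variables do not carry over. Pictures are saved under pics/ and viewed, at most 10 in all, crops included, and the job is handed in when it is done.

Besides the shell and the picture viewer there is one more tool, called as name(argument=value, ...) on one line, values as JSON. drive_tool: Moves the arm, as the interface text tells. Its arguments: {"type":"object","properties":{"plan":{"type":"array"},"squeeze":{"type":"number"}},"required":["plan"]}

```bash
mkdir -p pics
python3 - <<'E'
from rig import ctrl, optics
import cv2
for n in ("top","side"):
    im=optics.snapshot(n); cv2.imwrite(f"pics/{n}0.png",im[:,:,::-1]); c=optics.get_calibration(n); print(n,c)
s=ctrl.get_state(); print({k:s[k] for k in("time_s","tcp_pos","eef_rot","width","force")})
E
```

```text
top {'fov_y': 56.4791142571737, 'cx': 315.4752125769582, 'cy': 238.99704525017557, 'R': array([[ 0.0217828 , -0.99958752, -0.01871645],
       [-0.98962849, -0.01889942, -0.14240177],
       [ 0.1419893 ,  0.02162424, -0.98963197]]), 't': array([-0.05220287,  0.4914193 ,  0.91680281])}
side {'fov_y': 43.88855515281905, 'cx': 326.61535468613033, 'cy': 234.1924483587841, 'R': array([[ 0.98469881, -0.17252574,  0.02455856],
       [-0.06372812, -0.48767263, -0.8706975 ],
       [ 0.16219427,  0.85580972, -0.4912054 ]]), 't': array([-0.47388304,  0.12308434,  0.95793619])}
{'time_s': 0.1, 'tcp_pos': array([ 0.20604004, -0.61589275,  0.23049796]), 'eef_rot': array([-8.21944546e-04,  9.87003818e-01,  1.60694631e-01, -1.49574465e-04]), 'width': 0.08548337464170505, 'force': array([-0.26045794,  0.46042428, -1.01897936])}
```

View pics/top0.png

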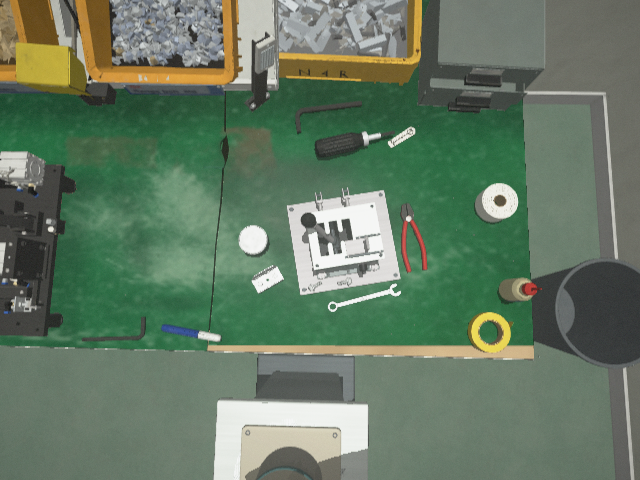

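View pics/side0.png

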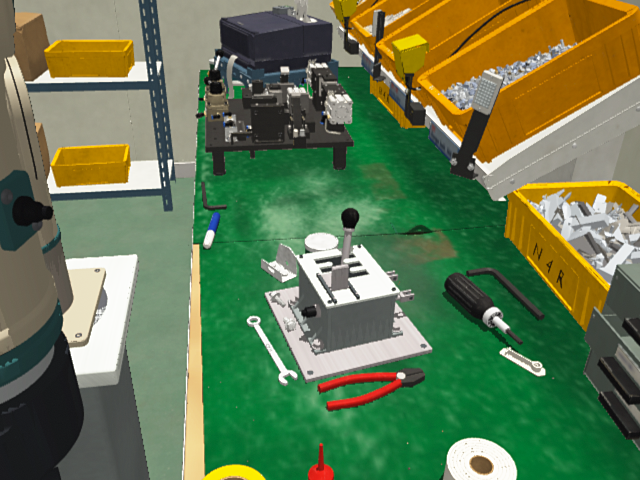

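The top view shows the unit's steel plate at about (288–400, 190–295), with the knob at (309,220) and the lock-out tab near (366,242). In the side view the knob is at (350,216) and the tab at (340,275).

```bash
cat > h.py <<'E'
import numpy as np, cv2
from rig import ctrl, optics
def cal(n):
    c=optics.get_calibration(n); f=240/np.tan(np.radians(c["fov_y"]/2)); return c,f,np.array(c["R"]),np.array(c["t"])
def ray(n,p):
    c,f,R,t=cal(n); d=R.T@np.array([(p[0]-c["cx"])/f,(p[1]-c["cy"])/f,1]); return -R.T@t,d/np.linalg.norm(d)
def plane(n,p,z):
    o,d=ray(n,p); return o+d*(z-o[2])/d[2]
def tri(p,q):
    o,d=ray("top",p); o2,e=ray("side",q); s=np.linalg.lstsq(np.c_[d,-e],o2-o,rcond=None)[0]
    a,b=o+s[0]*d,o2+s[1]*e; return (a+b)/2,np.linalg.norm(a-b)
def proj(n,X):
    c,f,R,t=cal(n); x=R@X+t; return np.round([f*x[0]/x[2]+c["cx"],f*x[1]/x[2]+c["cy"]],1)
def knob(im,box):
    x0,y0,x1,y1=box; m=(im[y0:y1,x0:x1].max(2)<50).astype(np.uint8)
    m=cv2.morphologyEx(m,cv2.MORPH_OPEN,np.ones((5,5),np.uint8))
    k=[c for c in cv2.findContours(m,0,1)[0]]; k=max(k,key=cv2.contourArea); (u,v),r=cv2.minEnclosingCircle(k); return (u+x0,v+y0),r
E
python3 - <<'E'
from h import *
a=cv2.imread("pics/top0.png"); b=cv2.imread("pics/side0.png")
hs=cv2.cvtColor(a,cv2.COLOR_BGR2HSV)
m=((hs[:,:,1]<60)&(hs[:,:,2]>110)).astype(np.uint8)
M=np.zeros_like(m); M[185:300,280:408]=m[185:300,280:408]
M=cv2.morphologyEx(M,cv2.MORPH_OPEN,np.ones((3,3)))
c=max(cv2.findContours(M,0,1)[0],key=cv2.contourArea)
P=np.array([plane("top",p,.008)[:2] for p in c[:,0].astype(float)],np.float32)
r=cv2.minAreaRect(P); print("plate",r, cv2.boxPoints(r))
kt=knob(a[:,:,::-1],(295,205,325,235)); ks=knob(b[:,:,::-1],(335,200,368,232)); print(kt,ks,tri(kt[0],ks[0]))
A=cv2.resize(a[185:300,285:405],None,fx=5,fy=5,interpolation=2)[:575,:480+120]
cv2.imwrite("pics/tc.png",A)
cv2.imwrite("pics/sc.png",cv2.resize(b[200:330,265:425],None,fx=4.6,fy=4.6,interpolation=2))
E
```

```text
plate ((0.49241337180137634, -0.0904906690120697), (0.20587073266506195, 0.24015767872333527), 10.620741844177246) [[ 0.36911005  0.00855933]
 [ 0.41337284 -0.22748412]
 [ 0.6157167  -0.18954067]
 [ 0.5714539   0.04650278]]Traceback (most recent call last):
  File "<stdin>", line 10, in <module>
  File "h.py", line 17, in knob
    k=[c for c in cv2.findContours(m,0,1)[0]]; k=max(k,key=cv2.contourArea); (u,v),r=cv2.minEnclosingCircle(k); return (u+x0,v+y0),r
                                                 ~~~^^^^^^^^^^^^^^^^^^^^^^^
ValueError: max() iterable argument is empty
```

```bash
sed -i 's/max(2)<50/max(2)<75/; s/np.ones((5,5)/np.ones((3,3)/' h.py
python3 - <<'E'
from h import *
a=cv2.imread("pics/top0.png"); b=cv2.imread("pics/side0.png")
cv2.imwrite("pics/tc.png",cv2.resize(a[185:300,285:405],None,fx=5,fy=5,interpolation=2))
cv2.imwrite("pics/sc.png",cv2.resize(b[200:330,265:425],None,fx=4.6,fy=4.6,interpolation=2))
kt=knob(a[:,:,::-1],(295,205,325,235)); ks=knob(b[:,:,::-1],(335,200,368,232)); print(kt,ks,tri(kt[0],ks[0]))
print([plane("top",p,.008).round(4)[:2] for p in[(288,206),(384,191),(400,280),(302,295)]])
E
```

```text
((308.10563373565674, 220.20422554016113), 7.439766883850098) ((349.2826089859009, 217.89130401611328), 10.257883071899414) (array([ 0.50988781, -0.02989261,  0.15058431]), np.float64(0.002522924838687206))
[array([0.5689, 0.0209]), array([ 0.6066, -0.1912]), array([ 0.4105, -0.2255]), array([ 0.3739, -0.0152])]
```

View pics/tc.png

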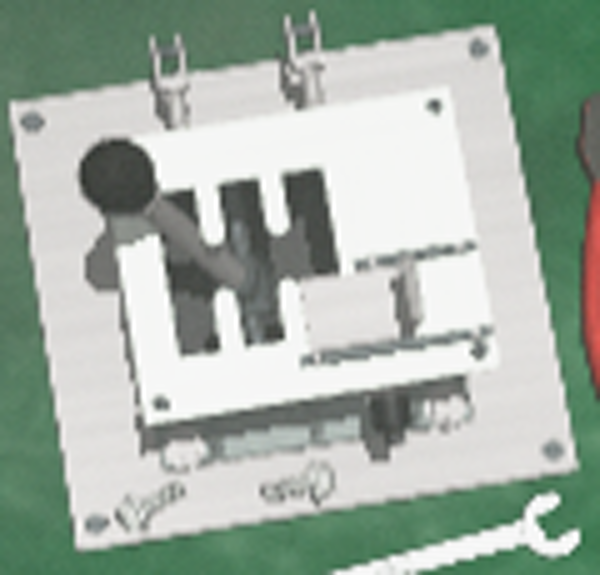

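View pics/sc.png

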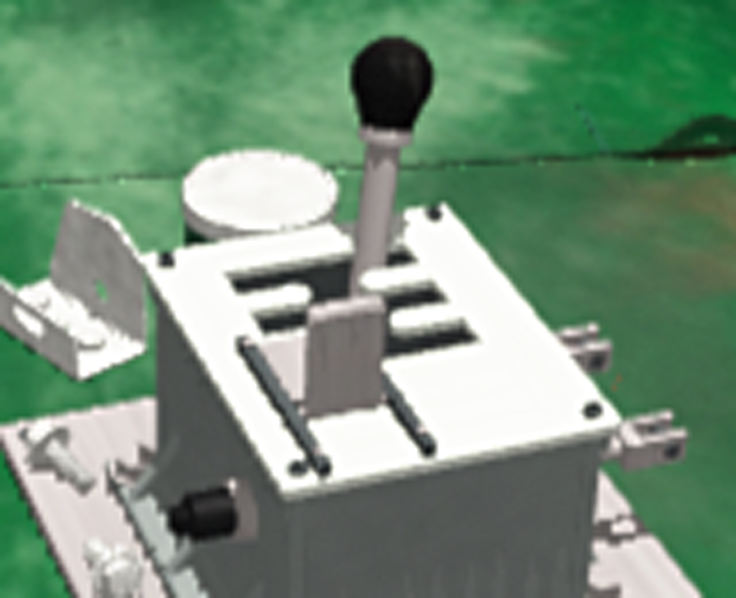

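The crops show the gate-plate corners at tc (450,90), (497,362) and (148,425), the three slots, and the tab's bead from (410,262) to (403,335). The lever is in first, at far left.

Run:
```python
from h import *
T=lambda u,v:(285+u/5-.4,185+v/5-.4)
S=lambda u,v:(265+u/4.6-.4,200+v/4.6-.4)
pl=[plane("top",T(*p),.008)[:2] for p in[(10,103),(493,25),(578,468),(78,550)]]
loc=np.array([[100,91],[100,-129],[-100,-129],[-100,91]])/1e3
gp=[plane("top",T(*p),.095)[:2] for p in[(450,90),(497,362),(148,425)]]
gl=np.array([[57,-90],[-57,-90],[-57,52]])/1e3
def fit(L,W):
    L,W=np.array(L),np.array(W); a,b=L-L.mean(0),W-W.mean(0)
    th=np.arctan2((a[:,0]*b[:,1]-a[:,1]*b[:,0]).sum(),(a*b).sum()); c,s=np.cos(th),np.sin(th); R=np.array([[c,-s],[s,c]])
    o=W.mean(0)-R@L.mean(0); return th,o,R,np.abs(L@R.T+o-W).max()
for f in(fit(loc,pl),fit(gl,gp)): print(f[0],f[1],f[3])
th,o,R,_=fit(np.r_[loc,gl],np.r_[pl,gp]); print("all",th,o,_)
loc2=lambda X:np.r_[R.T@(X[:2]-o),X[2]]*1e3
print("knob",loc2(tri((308.1,220.2),(349.28,216.5))[0]))
for p in[(410,262),(403,335),(395,262),(392,335)]: print("tab",loc2(plane("top",T(*p),.137)),loc2(plane("top",T(*p),.099)))
for p in[(308,310),(383,300)]: print("side top of tab",loc2(plane("side",S(*p),.139)))
for p in[(303,278),(303,343)]: print("slide left edge",loc2(plane("top",T(*p),.099)))
W=lambda x,y:R@np.array([x,y])/1e3+o
print(W(-21,-35))
```

```text
0.18196241883910297 [ 0.48893707 -0.08196399] 0.0015416254229443788
0.1850394509759821 [ 0.48849682 -0.08212528] 0.0014475858599307112
all 0.18248719736149221 [ 0.48879247 -0.08204605] 0.0015025169372970826
knob [ 29.89319775  47.40655633 153.11635943]
tab [-16.0574367  -57.16780092 137.        ] [-11.0879357  -61.69718467  99.        ]
tab [-43.03734243 -49.66581865 137.        ] [-39.28937996 -53.85554367  99.        ]
tab [-15.13390648 -51.56893451 137.        ] [-10.12259185 -55.84482475  99.        ]
tab [-42.36573166 -45.578372   137.        ] [-38.58736143 -49.58303435  99.        ]
side top of tab [-42.10036569 -61.37907743 139.        ]
side top of tab [-18.16120056 -63.25608905 139.        ]
slide left edge [-10.51127548 -18.83282047  99.        ]
slide left edge [-36.03217503 -14.44770803  99.        ]
[ 0.47449283 -0.12027588]
```

drive_tool(plan=[[[0.03,-0.03,0],[0,0,0],1],[[0.07,-0.065,0],[0,0,1],1],[[0.11,-0.1,0],[0,0,2],1],[[0.145,-0.14,0],[0,0,3],1],[[0.18,-0.17,0],[0,0,4],1],[[0.22,-0.21,0],[0,0,5],1],[[0.255,-0.24,0],[0,0,6],1],[[0.29,-0.275,0],[0,0,7],1],[[0.33,-0.31,0],[0,0,8],1],[[0.365,-0.345,0],[0,0,8],1],[[0.395,-0.375,0],[0,0,8],1],[[0.407,-0.3865,0],[0,0,8],1]], squeeze=20)

```text
time_s: 1.3
tcp_pos: [0.4716, -0.1151, 0.2312]
eef_rot: [-0.001, 0.995, 0.095, 0.001]
force: [-0.7, -0.8, 0.2]
width: 0.0004
finger_force: 0.0
```

drive_tool(plan=[[[0,0,0.02],[0,0,0],1],[[0,0,0.05],[0,0,0],1],[[0,0,0.07],[0,0,0],1],[[0,0,0.08],[0,0,0],1],[[0,0,0.08],[0,0,0],1],[[0,0,0.08],[0,0,0],1]])

```text
time_s: 1.9
tcp_pos: [0.47, -0.121, 0.1517]
eef_rot: [0.0, 0.996, 0.091, 0.0]
force: [-0.3, -0.1, 0.4]
width: -0.0
finger_force: 0.0
```

```bash
cat >> h.py <<'E'
th=.1825; o0=np.array([.4888,-.0820]); Ru=np.array([[np.cos(th),-np.sin(th)],[np.sin(th),np.cos(th)]])
U=lambda X:np.r_[Ru.T@(np.array(X[:2])-o0),X[2]]*1e3
def look(tag):
    a=optics.snapshot("top")[:,:,::-1]; b=optics.snapshot("side")[:,:,::-1]; s=ctrl.get_state()
    A=cv2.resize(a[185:300,290:400],None,fx=3.5,fy=3.5,interpolation=2); B=cv2.resize(b[190:305,275:395],None,fx=3.5,fy=3.5,interpolation=2)
    cv2.imwrite(f"pics/{tag}.png",np.hstack([A,B[:A.shape[0]]]))
    cv2.imwrite(f"pics/{tag}_t.png",a); cv2.imwrite(f"pics/{tag}_s.png",b)
    w,x,y,z=s["eef_rot"]; print("t",s["time_s"],"tcp unit",U(s["tcp_pos"]).round(1),"yaw err",np.degrees(2*np.arctan2(y,x)-th).round(2),"F",np.round(s["force"],1))
E
python3 -c "from h import *; look('l1')"
```

```text
t 2.0 tcp unit [-25.2 -35.  152.3] yaw err 0.03 F [ 0.  -0.6  0.1]
```

View pics/l1.png

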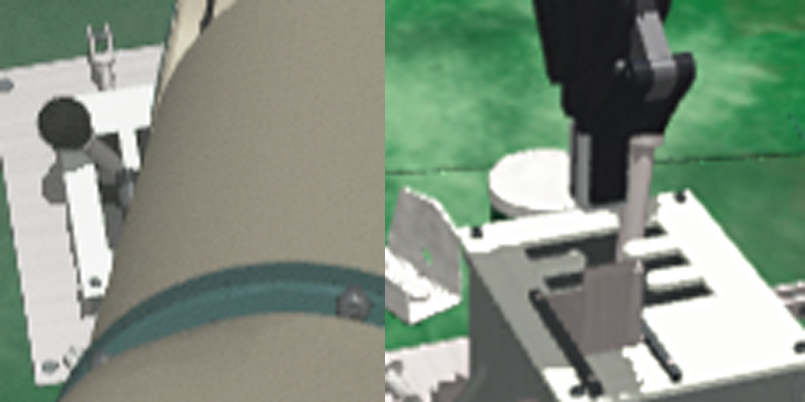

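The finger is left of the tab (finger cols 570–628, tab cols 583–640 in the side crop), and they line up along x. I'm lowering it and starting the push.

drive_tool(plan=[[[0,0,0.015],[0,0,0],1],[[0,0,0.03],[0,0,0],1],[[0,0,0.04],[0,0,0],1],[[0,0,0.042],[0,0,0],1],[[0,0,0.042],[0,0,0],1],[[0,0.002,0.042],[0,0,0],1],[[0,0.004,0.042],[0,0,0],1],[[0,0.006,0.042],[0,0,0],1],[[0,0.008,0.042],[0,0,0],1],[[0,0.01,0.042],[0,0,0],1],[[0,0.012,0.042],[0,0,0],1]])

```text
time_s: 3.1
tcp_pos: [0.4721, -0.1325, 0.1095]
eef_rot: [-0.0, 0.996, 0.092, 0.0]
force: [0.3, 2.1, 1.3]
width: -0.0002
finger_force: 1.1
```

drive_tool(plan=[[[0,0.0025,0],[0,0,0],1],[[0,0.005,0],[0,0,0],1],[[0,0.0075,0],[0,0,0],1],[[0,0.01,0],[0,0,0],1],[[0,0.012,0],[0,0,0],1]])

```text
time_s: 3.6
tcp_pos: [0.4742, -0.1447, 0.1093]
eef_rot: [0.0, 0.996, 0.091, 0.0]
force: [1.0, 2.8, 0.9]
width: 0.0002
finger_force: 1.1
```

```bash
python3 -c "from h import *; look('l2')"
```

```text
t 3.7 tcp unit [-25.9 -59.2 109.3] yaw err 0.01 F [ 0.7  0.6 -0.4]
```

drive_tool(plan=[[[0,0.002,0],[0,0,0],1],[[0,0.004,0],[0,0,0],1],[[0,0.005,0],[0,0,0],1],[[0,0.006,0],[0,0,0],1]])

```text
time_s: 4.1
tcp_pos: [0.4743, -0.1474, 0.1091]
eef_rot: [-0.002, 0.996, 0.092, -0.001]
force: [-0.6, 10.4, 4.1]
width: 0.0
finger_force: 5.2
```

drive_tool(plan=[[[0,0.001,0],[0,0,0],1],[[0,0.002,0],[0,0,0],1],[[0,0.0025,0],[0,0,0],1]])

```text
time_s: 4.4
tcp_pos: [0.4743, -0.1476, 0.109]
eef_rot: [-0.003, 0.996, 0.093, -0.002]
force: [-0.6, 14.0, 4.6]
width: 0.0
finger_force: 7.3
```

The push hit a firm stop. I'll back off, lift and check.

drive_tool(plan=[[[0,-0.006,0],[0,0,0],1],[[0,-0.012,0],[0,0,0],1],[[0,-0.02,0],[0,0,0],1],[[0,-0.02,-0.03],[0,0,0],1],[[0,-0.02,-0.07],[0,0,0],1],[[0,-0.02,-0.1],[0,0,0],1],[[0.03,-0.03,-0.12],[0,0,0],1],[[0.06,-0.05,-0.12],[0,0,0],1],[[0.095,-0.08,-0.12],[0,0,0],1],[[0.115,-0.1,-0.12],[0,0,0],1],[[0.115,-0.11,-0.12],[0,0,0],1],[[0.115,-0.113,-0.12],[0,0,0],1]])

```text
time_s: 5.6
tcp_pos: [0.5672, -0.0196, 0.2288]
eef_rot: [0.0, 0.996, 0.092, -0.001]
force: [0.2, -0.8, 0.8]
width: 0.0
finger_force: 0.0
```

```bash
python3 -c "from h import *; look('l3')"
```

```text
t 5.7 tcp unit [ 87.8  45.2 229.1] yaw err -0.0 F [ 0.5 -0.6 -0.1]
```

View pics/l3.png

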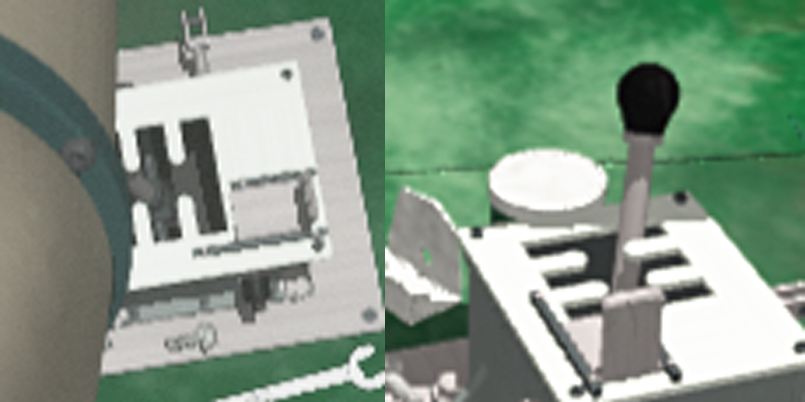

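The slide is fully open: the tab is at the guide ends (crop ~(307,205)) and the reverse slot is uncovered at (205,215). Next I lower the finger beyond the knob and push it to neutral.

drive_tool(plan=[[[-0.01,-0.002,0.03],[0,0,0],1],[[-0.01,-0.002,0.06],[0,0,0],1],[[-0.01,-0.002,0.085],[0,0,0],1],[[-0.01,-0.002,0.091],[0,0,0],1],[[-0.015,-0.002,0.091],[0,0,0],1],[[-0.02,-0.002,0.091],[0,0,0],1],[[-0.024,-0.002,0.091],[0,0,0],1],[[-0.028,-0.002,0.091],[0,0,0],1],[[-0.032,-0.002,0.091],[0,0,0],1],[[-0.036,-0.002,0.091],[0,0,0],1],[[-0.04,-0.002,0.091],[0,0,0],1],[[-0.043,-0.002,0.091],[0,0,0],1]])

```text
time_s: 6.9
tcp_pos: [0.5269, -0.0261, 0.1391]
eef_rot: [-0.0, 0.996, 0.092, 0.002]
force: [2.6, 1.9, 2.8]
width: 0.0002
finger_force: 1.9
```

drive_tool(plan=[[[-0.003,0,0],[0,0,0],1],[[-0.006,0,0],[0,0,0],1],[[-0.009,0,0],[0,0,0],1],[[-0.012,0,0],[0,0,0],1],[[-0.015,0,0],[0,0,0],1],[[-0.017,0,0],[0,0,0],1],[[-0.018,0,0],[0,0,0],1],[[-0.018,0,0],[0,0,0],1]])

```text
time_s: 7.7
tcp_pos: [0.5072, -0.0299, 0.1382]
eef_rot: [-0.0, 0.996, 0.091, -0.0]
force: [2.0, 0.6, 2.0]
width: -0.0002
finger_force: 1.2
```

Run:
```python
from h import *
look('l4')
b=cv2.imread('pics/l4_s.png'); print(knob(b[:,:,::-1],(290,195,375,232)))
print([proj('side',np.r_[Ru@[x,.048]+o0,.156]) for x in(-.01,0,.01)])
```

```text
t 7.8 tcp unit [ 27.7  47.9 138.2] yaw err 0.04 F [2.3 0.1 1.9]
((354.0, 206.7241382598877), 19.038360595703125)
[array([326.2, 218.2]), array([332.2, 217.3]), array([338.2, 216.4])]
```

View pics/l4.png

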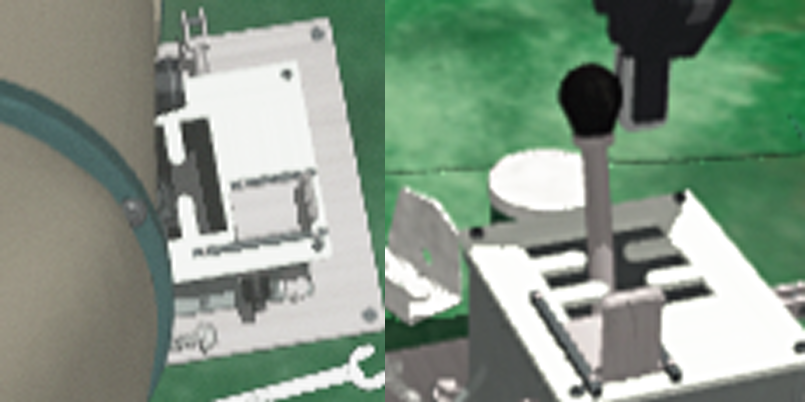

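The knob is at crop (590,99), which is pixel (333.6,218.3), so it's about 2 mm short of x=0. I'll nudge it the last 2 mm, then go round to its left side.

drive_tool(plan=[[[-0.0015,0,0],[0,0,0],1],[[-0.0025,0,0],[0,0,0],1],[[0.005,0,0],[0,0,0],1],[[0.018,-0.005,0],[0,0,0],1],[[0.018,-0.025,0],[0,0,0],1],[[0.018,-0.04,0],[0,0,0],1],[[0.0,-0.042,0],[0,0,0],1],[[-0.018,-0.042,0],[0,0,0],1],[[-0.0275,-0.042,0],[0,0,0],1],[[-0.0275,-0.042,0],[0,0,0],1]])

```text
time_s: 8.8
tcp_pos: [0.4712, 0.0058, 0.138]
eef_rot: [0.0, 0.996, 0.091, -0.001]
force: [1.2, -0.6, -0.2]
width: -0.0001
finger_force: 0.0
```

```bash
python3 -c "from h import *; look('l5')"
```

```text
t 8.9 tcp unit [  1.2  89.6 138.3] yaw err 0.02 F [1.  0.6 0.3]
```

drive_tool(plan=[[[-0.001,0.006,0],[0,0,0],1],[[-0.001,0.011,0],[0,0,0],1],[[-0.001,0.015,0],[0,0,0],1],[[-0.001,0.019,0],[0,0,0],1],[[-0.001,0.023,0],[0,0,0],1],[[-0.001,0.027,0],[0,0,0],1],[[-0.001,0.031,0],[0,0,0],1],[[-0.001,0.035,0],[0,0,0],1]])

```text
time_s: 9.7
tcp_pos: [0.4785, -0.0284, 0.1384]
eef_rot: [0.0, 0.996, 0.092, 0.0]
force: [-0.8, 4.6, 2.5]
width: 0.0001
finger_force: 2.0
```

drive_tool(plan=[[[0,0.004,0],[0,0,0],1],[[0,0.008,0],[0,0,0],1],[[0,0.012,0],[0,0,0],1],[[0,0.016,0],[0,0,0],1],[[0,0.02,0],[0,0,0],1],[[0,0.024,0],[0,0,0],1]])

```text
time_s: 10.3
tcp_pos: [0.4827, -0.0522, 0.1383]
eef_rot: [0.0, 0.996, 0.091, -0.0]
force: [-0.5, 2.6, 2.2]
width: -0.0002
finger_force: 1.6
```

drive_tool(plan=[[[0,0.004,0],[0,0,0],1],[[0,0.008,0],[0,0,0],1],[[0,0.012,0],[0,0,0],1],[[0,0.016,0],[0,0,0],1],[[0,0.02,0],[0,0,0],1],[[0,0.024,0],[0,0,0],1],[[0,0.028,0],[0,0,0],1],[[0,0.032,0],[0,0,0],1],[[0,0.036,0],[0,0,0],1],[[0,0.04,0],[0,0,0],1],[[0,0.043,0],[0,0,0],1],[[0,0.045,0],[0,0,0],1]])

```text
time_s: 11.5
tcp_pos: [0.4908, -0.0963, 0.1382]
eef_rot: [-0.0, 0.996, 0.091, -0.0]
force: [-1.6, 2.5, -1.8]
width: -0.0001
finger_force: 1.4
```

drive_tool(plan=[[[0,0.002,0],[0,0,0],1],[[0,0.004,0],[0,0,0],1],[[0,0.005,0],[0,0,0],1]])

```text
time_s: 11.8
tcp_pos: [0.4918, -0.1011, 0.1383]
eef_rot: [0.0, 0.996, 0.091, -0.0]
force: [-1.1, 2.7, -2.2]
width: 0.0
finger_force: 1.4
```

```bash
python3 -c "from h import *; look('l6')"
```

```text
t 11.9 tcp unit [ -0.4 -19.4 138.4] yaw err 0.03 F [-0.4  2.4 -0.3]
```

View pics/l6.png

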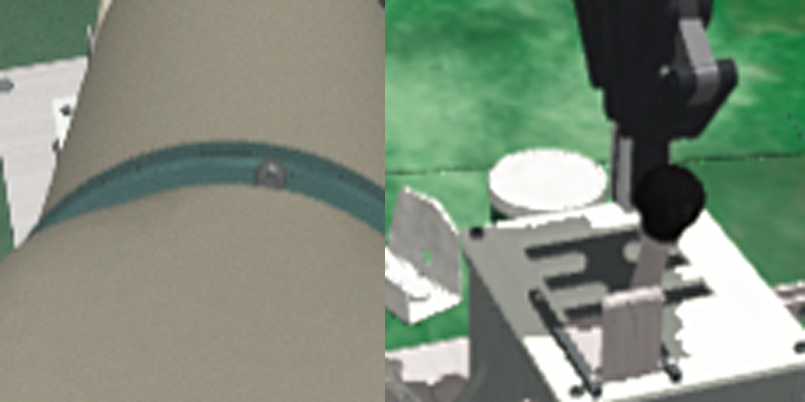

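The lever is at the right end of neutral, with the knob at crop (671,203), pixel (356.7,248). I'll give a last gentle nudge, then go round to its far side.

drive_tool(plan=[[[0,0.001,0],[0,0,0],1],[[0,0.002,0],[0,0,0],1],[[0,0.002,0],[0,0,0],1]])

```text
time_s: 12.2
tcp_pos: [0.4922, -0.103, 0.1383]
eef_rot: [0.0, 0.996, 0.091, 0.0]
force: [-1.3, 2.3, -1.5]
width: -0.0005
finger_force: 1.3
```

drive_tool(plan=[[[0,-0.006,0],[0,0,0],1],[[0.01,-0.01,0],[0,0,0],1],[[0.025,-0.01,0],[0,0,0],1],[[0.04,-0.005,0],[0,0,0],1],[[0.042,0.01,0],[0,0,0],1],[[0.042,0.025,0],[0,0,0],1],[[0.038,0.027,0],[0,0,0],1],[[0.034,0.027,0],[0,0,0],1],[[0.034,0.027,0],[0,0,0],1]])

```text
time_s: 13.1
tcp_pos: [0.5289, -0.1234, 0.1382]
eef_rot: [-0.0, 0.996, 0.091, -0.001]
force: [-0.4, 0.1, 0.3]
width: 0.0
finger_force: 0.0
```

Run:
```python
from h import *
look('l7')
b=cv2.imread('pics/l7_s.png'); print(knob(b[:,:,::-1],(342,237,372,262)))
print([proj('side',np.r_[Ru@[x,-.048]+o0,.156]) for x in(-.01,0,.01)])
```

```text
t 13.2 tcp unit [ 33.2 -47.6 138.4] yaw err 0.05 F [ 0.1  0.3 -0.1]
((356.70588207244873, 248.85294151306152), 11.185275077819824)
[array([349.6, 248.3]), array([356.1, 247.2]), array([362.5, 246.1])]
```

drive_tool(plan=[[[-0.005,0,0],[0,0,0],1],[[-0.009,0,0],[0,0,0],1],[[-0.013,0,0],[0,0,0],1],[[-0.017,0,0],[0,0,0],1],[[-0.02,0,0],[0,0,0],1]])

```text
time_s: 13.7
tcp_pos: [0.5114, -0.1267, 0.1388]
eef_rot: [0.0, 0.996, 0.092, 0.001]
force: [2.9, 1.2, 2.6]
width: -0.0
finger_force: 1.4
```

drive_tool(plan=[[[-0.004,0,0],[0,0,0],1],[[-0.008,0,0],[0,0,0],1],[[-0.012,0,0],[0,0,0],1],[[-0.016,0,0],[0,0,0],1],[[-0.02,0,0],[0,0,0],1],[[-0.024,0,0],[0,0,0],1],[[-0.028,0,0],[0,0,0],1]])

```text
time_s: 14.4
tcp_pos: [0.4828, -0.1319, 0.138]
eef_rot: [-0.0, 0.996, 0.091, -0.0]
force: [2.9, 1.5, -2.3]
width: -0.0003
finger_force: 1.6
```

drive_tool(plan=[[[-0.002,0,0],[0,0,0],1],[[-0.004,0,0],[0,0,0],1],[[-0.006,0,0],[0,0,0],1],[[-0.007,0,0],[0,0,0],1]])

```text
time_s: 14.8
tcp_pos: [0.4764, -0.1334, 0.1383]
eef_rot: [0.0, 0.996, 0.091, 0.0]
force: [3.4, 1.2, -2.7]
width: -0.0004
finger_force: 1.5
```

drive_tool(plan=[[[-0.001,0,0],[0,0,0],1],[[-0.002,0,0],[0,0,0],1],[[-0.0025,0,0],[0,0,0],1]])

```text
time_s: 15.1
tcp_pos: [0.4742, -0.1337, 0.1383]
eef_rot: [0.0, 0.996, 0.091, 0.0]
force: [3.1, 1.2, -3.3]
width: 0.0002
finger_force: 1.8
```

drive_tool(plan=[[[-0.001,0,0],[0,0,0],1],[[-0.002,0,0],[0,0,0],1],[[-0.003,0,0],[0,0,0],1],[[-0.003,0,0],[0,0,0],1]])

```text
time_s: 15.5
tcp_pos: [0.4733, -0.1339, 0.1385]
eef_rot: [0.0, 0.996, 0.092, 0.002]
force: [6.3, 1.5, -5.3]
width: -0.0
finger_force: 3.7
```

The force is rising because the lever has reached its stop. One more small nudge, then I retreat away from the lever and up.

drive_tool(plan=[[[-0.001,0,0],[0,0,0],1],[[-0.002,0,0],[0,0,0],1],[[-0.002,0,0],[0,0,0],1]])

```text
time_s: 15.8
tcp_pos: [0.473, -0.134, 0.1387]
eef_rot: [0.0, 0.996, 0.092, 0.004]
force: [9.3, 2.9, -9.0]
width: 0.0002
finger_force: 5.1
```

drive_tool(plan=[[[0.006,0,0],[0,0,0],1],[[0.015,0,0],[0,0,0],1],[[0.025,0,0],[0,0,0],1],[[0.035,0,-0.03],[0,0,0],1],[[0.05,0,-0.07],[0,0,0],1],[[0.08,-0.02,-0.11],[0,0,0],1],[[0.11,-0.06,-0.13],[0,0,0],1],[[0.13,-0.1,-0.13],[0,0,0],1],[[0.13,-0.13,-0.13],[0,0,0],1],[[0.13,-0.15,-0.13],[0,0,0],1],[[0.13,-0.15,-0.13],[0,0,0],1]])

```text
time_s: 16.9
tcp_pos: [0.5688, 0.0409, 0.2682]
eef_rot: [-0.001, 0.996, 0.095, -0.001]
force: [-1.3, 1.2, -0.6]
width: 0.0
finger_force: 0.0
```

Run:
```python
from h import *
look('l8')
b=cv2.imread('pics/l8_s.png'); print(knob(b[:,:,::-1],(310,235,370,275)))
for bb in(-.30,-.34): print(bb,proj('side',np.r_[Ru@(.144*np.array([np.sin(bb),-np.sin(.34)*np.cos(bb)]))+o0,.02+.144*np.cos(.34)*np.cos(bb)]))
```

```text
t 17.0 tcp unit [100.8 101.3 268.2] yaw err 0.06 F [ 0.2 -1.1 -0.2]
((331.1357135772705, 261.2571430206299), 19.476428985595703)
-0.3 [327.6 255. ]
-0.34 [323.8 256.5]
```

View pics/l8.png

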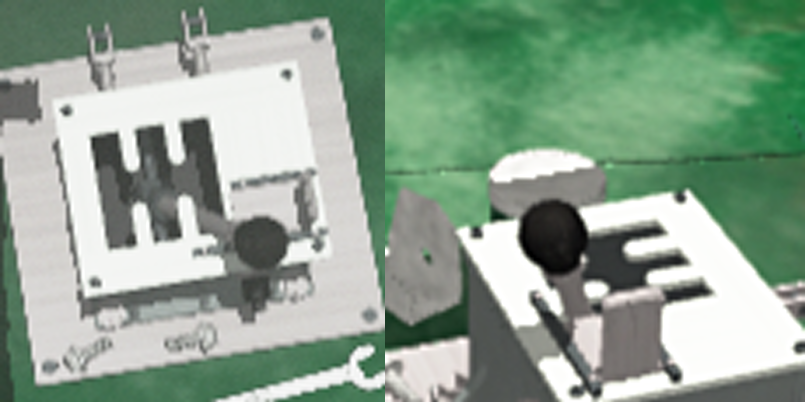

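The knob is at crop (553,237), pixel (323,257.7), which matches shift_fore ≈ -0.34. The lever is home in reverse, the slide is still open, and the arm is clear.

```bash
python3 -c "from rig import ctrl; print(ctrl.job_done())"
```

```text
the job is handed in; nothing more can be done
None
```

The job is handed in at about 17 s: the lock-out slide was pushed fully right, then the lever went through neutral and fully home into reverse, using light fingertip pushes only and with the arm left clear.

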